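# Charcoal ball into the katori from the rocking-lever feeder

## Task

A charcoal ball is wanted in the empty steel katori: slide the katori along the ledge, without lifting it, until it stands under the open end of the charcoal feeder's trough. Then press down the feeder's red paddle so that the yellow gate at the other end of the rocking lever lifts clear and the black ball rolls out into the katori, and let the paddle up again so that the gate drops shut. Use the fingertips only, do not touch the ball or the gate end of the lever, and leave everything else on the ledge where it is.

Things in the scene. Friction and masses are not known exactly. Their poses are not given: they have to be found in the camera images.
- feeder: fixed charcoal feeder: blue base plate 170 (x) by 185 (y) by 8 mm, steel trough, two pivot posts 122 mm high within 20 mm of its origin. Origin on the ledge under the lever's pivot; x points away from the robot at yaw 0 (yaw within 0.2 rad), y left, z up. The lever runs along y at x = 0, its pivot 115 mm high, from the gate at y = -115 mm to the paddle at y = +115 mm
- trough_mouth (a point): middle of the trough floor's open front edge, 53 mm above the ledge (underside 49 mm). The trough, 48 mm wide outside, 40 inside, runs from here along feeder x, rising 0.14 rad, for 210 mm; walls 14 mm high in front of the gate, 26 mm behind. A support under it, its face 24 mm behind the mouth, stops a katori pushed too far in
- drop_point (a point): point on the ledge (z = 0) where the centre of the katori should stand to catch the ball: feeder x = -112 mm, y = -115 mm, 42 mm in front of the trough's open end. The ball leaves the trough to the front at about 0.4 m/s; 20 mm off this point still catches it
- rocker (a joint): angle of the rocking lever, rad: 0 with the gate shut, up to 0.40 with the paddle fully down. The ball passes from about 0.28 on. A spring returns it to 0; pressing the paddle takes about 2.5 to 4 N
- paddle_top (a point): middle of the top face of the red paddle, a plate 60 (feeder x) by 50 (feeder y) by 8 mm at the lever's left end, 115 mm from the pivot and 121 mm above the ledge when the gate is shut; it goes down about 45 mm on an arc. z axis is the plate's upward normal
- gate (a point): centre of the yellow gate plate, 4 (feeder x) by 52 (y) by 36 mm, fixed to the lever's other end, 115 mm from the pivot, hanging across the trough in front of the ball; 31 mm below the lever's axis line, 84 mm above the ledge when shut
- charcoal: black charcoal ball, 34 mm in diameter, 25 g, resting in the trough behind the gate; origin at its centre
- katori_center (a point): empty open steel katori (bowl), rim 100 mm and foot 72 mm in diameter, 38 mm high, wall 3 mm, inner floor 4 mm above its underside, about 120 g. Point on its axis 19 mm above its underside; z axis points up out of the mouth. It stands on the ledge to the left or the right of the drop point, about 0.15 m away
- masala_pot: bystander: closed brass pot 84 mm in diameter, 58 mm high with its knob, on the other side of the drop point from the katori; origin under its centre
- thali: bystander: steel plate 280 mm in diameter, 22 mm high; origin under its centre
- belan: bystander: wooden rolling pin 340 mm long, 48 mm thick, along its x axis; origin under its middle
- chimta: bystander: steel tongs 280 mm long, 35 mm wide, 12 mm high, along its x axis; origin under its middle
- tumbler: bystander: small steel tumbler 60 mm in diameter, 70 mm high; origin under its centre
- pickle_jar: bystander: amber jar with a red cap, 72 mm in diameter, 100 mm high; origin under its centre

How it is judged (in metres and radians):
On the way, in this order (a step that is already met when the one before it is completed fails the run):
1. the katori stands under the trough's open end while the gate is still shut (horizontal distance between katori_center and drop_point below 0.045 m and value of joint rocker below 0.08 rad), for 0.1 s.
2. the paddle is pressed down and the gate lifted clear of the ball (value of joint rocker above 0.25 rad), for 0.1 s.
At the end, for the whole second after the job is handed in: the charcoal ball lies inside the katori (its centre within 45 mm of the katori's axis and no higher than its rim), the katori stands upright on the ledge (within 0.1 rad and 6 mm), and the lever is back up with the gate shut (below 0.05 rad) (horizontal distance between charcoal and katori_center below 0.045 m and z of charcoal in the frame of katori_center between -0.015 and 0.02 m and height (world z) of katori_center below 0.025 m and angle between katori_center's own z axis and vertical below 0.1 rad and value of joint rocker below 0.05 rad); the robot touches nothing.
It fails at once if the katori is lifted off the ledge by more than 16 mm or tipped by more than 0.4 rad (height (world z) of katori_center above 0.035 m or angle between katori_center's own z axis and vertical above 0.4 rad).
It fails at once if the robot touches the charcoal ball or the gate end of the lever (the gate or the lever's half on its side) (contact force between any of the fingers, the arm and charcoal above 0.3 N or contact force between any of the fingers, the arm and rocker_c0 above 0.5 N or contact force between any of the fingers, the arm and rocker_c3 above 0.5 N or contact force between any of the fingers, the arm and rocker_c4 above 0.5 N).
It fails at once if a loose bystander is moved by more than 30 mm (distance of any of masala_pot, thali, belan, chimta, tumbler, pickle_jar from where it was at the start of the episode above 0.03 m).
It also fails if it takes over 53 s, if anything falls off the work surface, if the arm or the gripper's body presses on something with over 40 N, if the wrist force passes 120 N, or if a joint passes its speed limit or range.

## Robot

A 6-joint arm with a two-finger parallel gripper is mounted at the origin on the work surface. World frame = base frame: x ahead of the robot, y to its left, z up, the work surface at z = 0. Lengths are in mm, angles in rad, forces in N, time in s.
With the tool pointing down it reaches from about 300 to 775 mm from the base axis. Payload 14.6 kg.
Tool frame: the origin (TCP) lies midway between the tips of the shut fingers; the grasp point (between the pads) lies 19 mm behind it (pinch_z is the distance from the TCP to the grasp point, in mm); z points along the fingers, y is the direction in which the jaws open and shut (so a half turn about z gives the same grasp; the last joint's range is limited). The gripper opens to 94 mm and grips with 3 to 60 N. Pads are 16 mm wide; open, the fingers measure 119 mm over their backs; the gripper's body (75 mm by 177 mm) begins 78 mm behind the grasp point.
Start: joints at [1.244, 0.3, 1.521, -0, 1.321, -0.067], TCP at [141.286, 531.533, 205.446] pointing down, gripper open.
Joint ranges: [-3.03, 3.03], [-0.79, 2.21], [0.23, 2.52], [-1.04, 4.18], [0, 3.07], [-2.55, 2.55]. Speed limits (rad/s): [2.22, 2.22, 2.57, 3.14, 3.14, 3.14].

## Interface

Orientations are given as [roll, pitch, yaw] about the fixed x, y, z axes, in that order (R = Rz(yaw) Ry(pitch) Rx(roll)).
In Python, from cell import read_state, camera, sign_off, pinch_z gives the robot as it stands. The module is installed in compiled form; this text tells all that it offers.
- The arm moves only by the tool servo_tool, never from a script. Its argument "series" is a list of rows, each a list of 6 numbers: the shift along the tool's x, y, z in cm, then the turn, a rotation vector about the tool's x, y, z in rad. In form: [[tx, ty, tz, rx, ry, rz], ...]. A call has exactly 10 rows; each row is the pose to reach, as a shift and turn from the pose commanded when the call began, along the tool's axes at that moment; what a row does not reach only later rows make up. A row lasts 1/12 s, in which the tool goes at most 41.7 mm and 7.16 degrees, less where a joint would pass 70% of its speed; a pose out of reach is approached as far as the arm can. A call with a gripper value outside its range is refused whole. "gripper" is the finger opening in cm, from 0 to 9.4, set as the call begins (left out, the last holds). The fingers move at their own pace and stop on an object; "grip_force" is the grip in N (left out, the last holds). Time passes only in rows, so rows that repeat a pose let the fingers close, or fill a call up. It gives the time, the measured TCP pose, the force and the opening at its end, in the units of the state.
- read_state(): the state, without advancing time (a new reading comes with each control period).
- camera(name): name is "scene" or "top" or "wrist"; returns a dict with "pixels" (420x560x3 uint8, red, green, blue), "fx", "fy", "cx", "cy" (pixels), "k1" (the pictures are not rectified: a ray, as slopes to the right and down, at radius r is drawn at 1 + k1 r^2 times it, then the intrinsics apply), "pose" (4x4, takes a point from camera to world coordinates); the wrist camera has in their place "mount" (4x4, takes a point from camera to tool coordinates, whose origin is the TCP and whose axes are the flange's). Camera axes: x right, y down, z forward; pixel columns grow to the right and rows downward; lengths in mm; the calibration is good to about 2 mm. A picture is of the moment at which its call begins: read the wrist's pose just before it. There is no depth.
- sign_off(): hands the job in, once; it reports no verdict.
The state is a dict: "clock": time; "joints": joint angles; "qd": joint speeds; "effort": joint torques, N m; "eef_pos": TCP position; "eef_rot": TCP orientation; "wrist_force": force on the tool from outside, world axes, zero at the start; "moment": the same for the moment, N m; "finger_gap": finger opening in mm.
Only numpy, scipy, OpenCV 4.12 (cv2) and the standard library are available. Lean on these libraries where they do the work, as an engineer would, in place of code of your own. Each camera call takes 0.05 s, during which the arm holds its last target.

## Working session

There is one attempt and no reset: what is moved stays moved. The work goes in short steps, Python scripts to look and compute and a tool call to move; the robot and the scene stay as the last step left them, time stands still between calls to the robot, and variables do not carry over. Pictures are saved under pics/ and viewed, and the job is handed in when it is done.

Besides the shell and the picture viewer there is one more tool, called after "Request:" by a JSON object that holds its "api" and its "payload". servo_tool: Moves the arm, as the interface text tells. Its arguments: {"type":"object","properties":{"series":{"type":"array"},"gripper":{"type":"number"},"grip_force":{"type":"number"}},"required":["series"]}

```bash
mkdir -p pics; python3 - <<'E'
from cell import *
import cv2,json,numpy as np,pickle
print(read_state(),pinch_z)
for n in ("scene","top"):
    c=camera(n); pickle.dump(c,open(n+'.pkl','wb'))
    cv2.imwrite(f'pics/{n}0.png',c['pixels'][:,:,::-1])
    print(n,c['fx'],c['fy'],c['cx'],c['cy'],c['k1'],np.round(c['pose'],3).tolist())
E
```

```text
{'clock': 0.0, 'joints': array([ 1.24441627e+00,  3.00495476e-01,  1.52157543e+00, -1.37648825e-05,
        1.32070480e+00, -6.65744533e-02]), 'qd': array([-0.00025575,  0.00102565,  0.00054172, -0.00071145, -0.00011448,
       -0.00054536]), 'effort': array([ 1.17201478e-03, -5.31814170e+01, -3.52732337e+01,  7.09321070e-02,
        2.44975177e-02, -7.17519424e-05]), 'eef_pos': array([141.1993073 , 531.29447824, 204.87535281]), 'eef_rot': array([-3.14041134e+00, -6.53997868e-05,  2.88179042e+00]), 'wrist_force': array([0.08329466, 0.15234787, 0.57748774]), 'moment': array([0.04177575, 0.03095865, 0.05679136]), 'finger_gap': 93.98794580618605} 18.8
scene 448.05414064273856 448.05414064273856 275.7351571437011 206.10298316313018 0.023983803000573078 [[0.384, 0.769, -0.511, 1279.498], [0.923, -0.31, 0.227, -298.511], [0.016, -0.559, -0.829, 1237.588], [0.0, 0.0, 0.0, 1.0]]
top 439.9514645538513 439.9514645538513 276.23728394173827 206.2270863709756 -0.14672197599715497 [[0.01, -0.99, 0.14, 372.08], [-1.0, -0.011, -0.005, 31.668], [0.006, -0.139, -0.99, 1576.345], [0.0, 0.0, 0.0, 1.0]]
```

View pics/scene0.png

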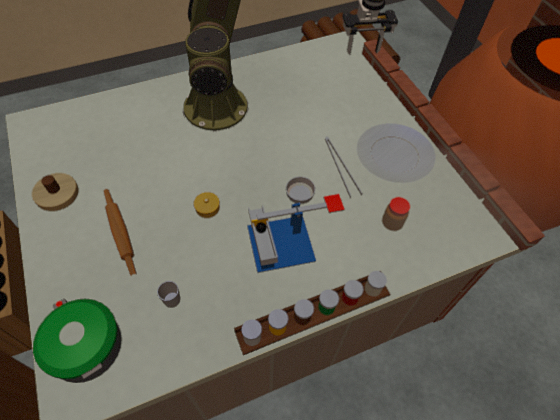

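View pics/top0.png

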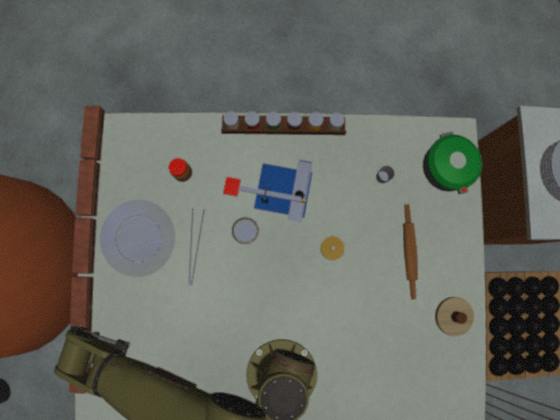

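The top view shows the katori at (245,231), the pot at (332,248), the blue base at about (283,188), the paddle at (232,187) and the trough mouth near (295,218). Next I'll measure these.

```bash
cat > h.py <<'E'
import numpy as np,cv2,pickle
def cast(c,uv,z):
    u=np.atleast_2d(np.array(uv,float)); K=np.array([[c['fx'],0,c['cx']],[0,c['fy'],c['cy']],[0,0,1]])
    n=cv2.undistortPoints(u.reshape(-1,1,2),K,np.array([c['k1'],0,0,0.])).reshape(-1,2)
    d=np.c_[n,np.ones(len(n))]@c['pose'][:3,:3].T; o=c['pose'][:3,3]
    return o+d*((z-o[2])/d[:,2])[:,None]
def proj(c,P):
    P=np.atleast_2d(P); q=(P-c['pose'][:3,3])@c['pose'][:3,:3]; s=q[:,:2]/q[:,2:]
    s=s*(1+c['k1']*(s**2).sum(1))[:,None]
    return s*c['fx']+[c['cx'],c['cy']]
E
python3 - <<'E'
from h import *
for n in('top','scene'):
    c=pickle.load(open(n+'.pkl','rb')); im=c['pixels'];hsv=cv2.cvtColor(im,cv2.COLOR_RGB2HSV)
    def comps(m,name,z,minA=40):
        k,l,s,ce=cv2.connectedComponentsWithStats(m.astype(np.uint8))
        for i in range(1,k):
            if s[i,4]>=minA:
                ys,xs=np.where(l==i); r=cv2.minAreaRect(np.c_[xs,ys].astype(np.float32))
                w=cast(c,cv2.boxPoints(r),z)[:,:2]
                print(n,name,ce[i].round(1),s[i,4],cast(c,ce[i],z)[0,:2].round(1),'box',w.round(0).tolist())
    H,S,V=[hsv[:,:,i].astype(int) for i in range(3)]
    comps((H>100)&(H<125)&(S>150),'blue',8)
    comps(((H<6)|(H>174))&(S>190)&(V>120),'red',121)
    comps((H>18)&(H<30)&(S>140)&(V>110),'yellow',40,10)
    x0,x1,y0,y1=(215,345,140,270) if n=='top' else (190,360,160,290)
    cv2.imwrite(f'pics/{n}_crop.png',cv2.resize(im[y0:y1,x0:x1,::-1],None,fx=4.5,fy=4.5,interpolation=cv2.INTER_CUBIC))
E
```

```text
top blue [277.  178.7] 788 [693.9  22. ] box [[661.0, 88.0], [749.0, 74.0], [727.0, -45.0], [640.0, -29.0]]
top blue [272.6 203.9] 411 [601.3  36.9] box [[590.0, 101.0], [637.0, 93.0], [614.0, -25.0], [568.0, -16.0]]
top red [177.4 166.7] 213 [709.4 362.8] box [[736.0, 393.0], [737.0, 338.0], [684.0, 335.0], [684.0, 390.0]]
top red [231.3 186. ] 190 [644.2 176.2] box [[623.0, 201.0], [674.0, 193.0], [666.0, 151.0], [615.0, 160.0]]
top yellow [332.  247.8] 348 [ 443.9 -172.3] box [[481.0, -134.0], [482.0, -208.0], [409.0, -207.0], [408.0, -134.0]]
scene blue [287.2 243.3] 1873 [665.4  16.7] box [[554.0, -78.0], [573.0, 112.0], [751.0, 72.0], [730.0, -105.0]]
scene red [333.7 202.9] 239 [646.5 173.7] box [[616.0, 156.0], [616.0, 204.0], [677.0, 192.0], [676.0, 145.0]]
scene red [399.2 204.9] 224 [727.3 354.4] box [[695.0, 342.0], [715.0, 393.0], [759.0, 365.0], [739.0, 315.0]]
scene yellow [206.1 202.6] 398 [ 445.2 -174.7] box [[394.0, -200.0], [423.0, -127.0], [494.0, -151.0], [466.0, -221.0]]
```

View pics/top_crop.png

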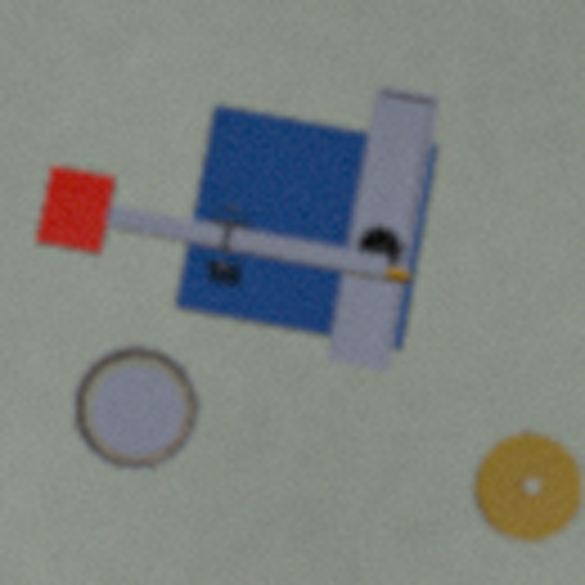

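View pics/scene_crop.png

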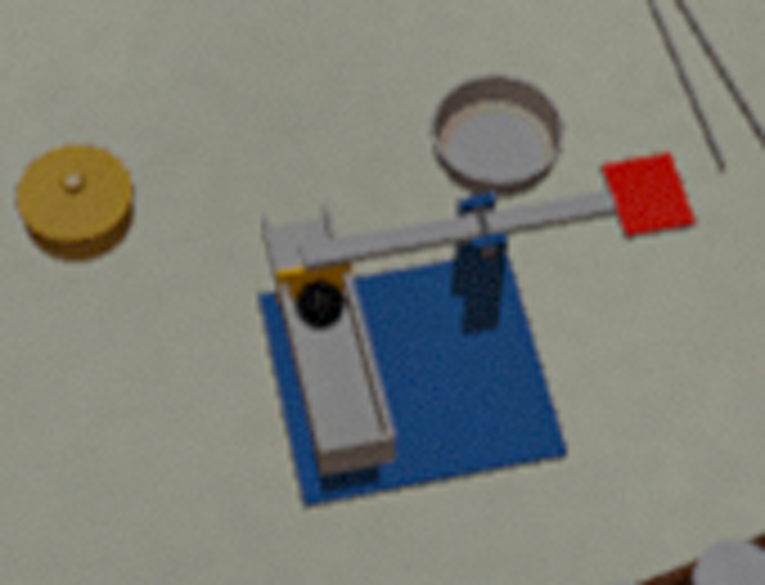

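```bash
python3 - <<'E'
from h import *
t=pickle.load(open('top.pkl','rb'));s=pickle.load(open('scene.pkl','rb'))
T=lambda p:(np.array(p)+.5)/4.5-.5+[215,140]
S=lambda p:(np.array(p)+.5)/4.5-.5+[190,160]
a=cast(t,T([(217,105),(180,307),(403,349),(437,145)]),8)[:,:2];print('top base',a.round(1).tolist())
b=cast(s,S([(508,258),(259,295),(305,506),(566,455)]),8)[:,:2];print('scene base',b.round(1).tolist())
for q in(a,b):
    l=[(np.linalg.norm(q[i]-q[(i+1)%4]).round(1),np.arctan2(*(q[(i+1)%4]-q[i])[::-1]).round(3)) for i in range(4)];print(l)
print('mouth top',cast(t,T([(331,358),(388,368)]),53).round(1))
print('mouth scene',cast(s,S([(272,262),(330,255)]),57).round(1))
print('paddle',cast(t,T([(77,209)]),121).round(1),cast(s,S([(648,195)]),121).round(1))
# katori rim
for n,c,F,p,R in(('t',t,T,(137,407),80),):
    print('kat',cast(c,F([p]),38).round(1))
print('kat scene rim', cast(s,S([(497,133)]),38).round(1), cast(s,S([(433,133),(562,133),(500,75)]),38).round(1))
o=np.array([624,62]);
for y in(-.17,-.18,-.19):
    R=np.array([[np.cos(y),-np.sin(y)],[np.sin(y),np.cos(y)]])
    o=np.array([645.4,175])-R@[0,115]
    print(y,'o',o,'drop',o+R@[-112,-115],'mouth',o+R@[-70,-115],'gate',o+R@[0,-115])
E
```

```text
top base [[752.3, 74.4], [586.4, 101.5], [554.5, -76.9], [721.2, -104.4]]
scene base [[594.3, 102.0], [556.2, -76.0], [722.5, -105.5], [753.9, 72.7]]
[(np.float64(168.1), np.float64(2.979)), (np.float64(181.3), np.float64(-1.748)), (np.float64(169.0), np.float64(-0.163)), (np.float64(181.5), np.float64(1.399))]
[(np.float64(182.1), np.float64(-1.782)), (np.float64(168.9), np.float64(-0.175)), (np.float64(180.9), np.float64(1.396)), (np.float64(162.2), np.float64(2.96))]
mouth top [[541.7 -18.   53. ]
 [534.3 -62.2  53. ]]
mouth scene [[563.3 -67.1  57. ]
 [573.  -27.8  57. ]]
paddle [[644.1 174.9 121. ]] [[646.8 173.4 121. ]]
kat [[503.2 132.4  38. ]]
kat scene rim [[508.4 130.1  38. ]] [[490.8  86.3  38. ]
 [526.3 174.6  38. ]
 [460.1 154.4  38. ]]
-0.17 o [625.94402986  61.65775181] drop [496.10256582 -32.73607329] mouth [537.49712603 -39.84173195] gate [606.48805971 -51.68449639]
-0.18 o [624.81159906  61.85797533] drop [494.03270452 -31.23273712] mouth [535.35413962 -38.7519792 ] gate [604.22319811 -51.28404934]
-0.19 o [623.68122708  62.06951296] drop [491.97797982 -29.70877784] mouth [533.2221577  -37.64085143] gate [601.96245416 -50.86097408]
```

```bash
cat >> h.py <<'E'
from scipy.spatial.transform import Rotation as Ro
def to(st,target,yaw=None):
    R=Ro.from_euler('xyz',st['eef_rot']); d=R.inv().apply(np.array(target)-st['eef_pos'])/10
    rv=np.zeros(3)
    if yaw is not None: rv=(R.inv()*Ro.from_euler('xyz',[np.pi,0,yaw])).as_rotvec()
    return d.round(2),rv.round(3)
E
python3 - <<'E'
from h import *
from cell import *
print(to(read_state(),[504,132,170],2.97))
E
```

```text
(array([-45.32, -29.27,   3.52]), array([-0.001, -0.   , -0.088]))
```

Request:
{"api": "servo_tool", "payload": {"series": [[-1.2, -0.8, 0, 0, 0, -0.01], [-3.2, -2, 0, 0, 0, -0.02], [-5.6, -3.6, 0.2, 0, 0, -0.03], [-8.2, -5.3, 0.4, 0, 0, -0.04], [-10.9, -7, 0.6, 0, 0, -0.05], [-13.6, -8.8, 0.8, 0, 0, -0.06], [-16.3, -10.5, 1, 0, 0, -0.07], [-19, -12.3, 1.2, 0, 0, -0.08], [-21.2, -13.7, 1.3, 0, 0, -0.09], [-22.6, -14.6, 1.4, 0, 0, -0.09]], "gripper": 0}}

```text
clock: 0.93
eef_pos: [323.4, 330.5, 191.2]
eef_rot: [-3.141, -0.0, 2.971]
wrist_force: [-0.7, -0.4, 0.6]
finger_gap: 31.0
```

```bash
python3 - <<'E'
from h import *
from cell import *
s=read_state();print(s['eef_pos'],s['eef_rot'],to(s,[504,132,150],2.97))
E
```

```text
[323.41358959 330.4920283  191.22306155] [-3.14110374e+00 -7.50434590e-05  2.97105586e+00] (array([-21.17, -16.49,   4.13]), array([-0.   , -0.   ,  0.001]))
```

Request:
{"api": "servo_tool", "payload": {"series": [[-1, -0.8, 0, 0, 0, 0], [-3, -2.3, 0.3, 0, 0, 0], [-5.6, -4.4, 0.8, 0, 0, 0], [-8.4, -6.5, 1.4, 0, 0, 0], [-11.2, -8.7, 2, 0, 0, 0], [-14, -10.9, 2.6, 0, 0, 0], [-16.8, -13.1, 3.2, 0, 0, 0], [-19.2, -15, 3.7, 0, 0, 0], [-20.7, -16.1, 4, 0, 0, 0], [-21.2, -16.5, 4.1, 0, 0, 0]], "gripper": 0}}

```text
clock: 1.77
eef_pos: [504.3, 131.8, 149.5]
eef_rot: [-3.141, -0.001, 2.969]
wrist_force: [-0.0, 0.0, -0.3]
finger_gap: 0.1
```

```bash
python3 - <<'E'
from h import *
from cell import *
s=read_state();print(s['eef_pos'],s['eef_rot'],s['finger_gap'])
c=camera('wrist');pickle.dump((s,c),open('w.pkl','wb'));cv2.imwrite('pics/w1.png',c['pixels'][:,:,::-1])
M=np.eye(4);M[:3,:3]=Ro.from_euler('xyz',s['eef_rot']).as_matrix();M[:3,3]=s['eef_pos']
c['pose']=M@c['mount'];pickle.dump(c,open('w.pkl','wb'));print(c['pose'].round(2))
print('expected kat px',proj(c,[[504,132,38]]))
E
```

```text
[504.29193375 131.84819353 149.48831265] [-3.14091372e+00 -1.15891266e-03  2.96936114e+00] 0.1126666791587385
[[ 1.7000e-01  9.5000e-01  2.5000e-01  4.3280e+02]
 [ 9.9000e-01 -1.7000e-01 -4.0000e-02  1.4393e+02]
 [-0.0000e+00  2.5000e-01 -9.7000e-01  3.2781e+02]
 [ 0.0000e+00  0.0000e+00  0.0000e+00  1.0000e+00]]
expected kat px [[285.96491441 205.66322306]]
```

View pics/w1.png

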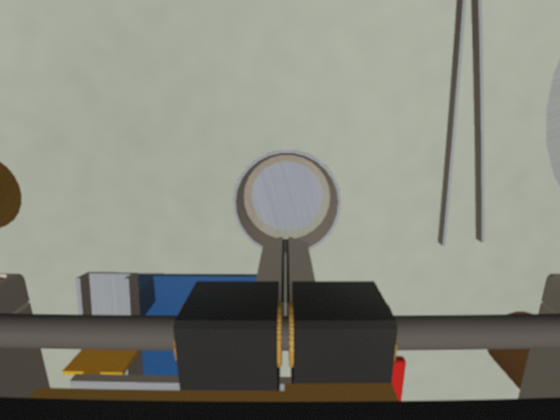

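```bash
python3 - <<'E'
from h import *
c=pickle.load(open('w.pkl','rb'))
print(cast(c,[[287.5,202]],38),cast(c,[[80,275],[137,273]],67))
E
```

```text
[[500.84594606 133.96639201  38.        ]] [[528.00198529 -56.95603409  67.        ]
 [534.51367028  -5.86139658  67.        ]]
```

Request:
{"api": "servo_tool", "payload": {"series": [[0, 0, 1, 0, 0, 0], [0, 0, 2.6, 0, 0, 0], [0, 0, 4.4, 0, 0, 0], [0, 0, 6.2, 0, 0, 0], [0, 0, 8, 0, 0, 0], [0, 0, 9.8, 0, 0, 0], [0, 0, 11.4, 0, 0, 0], [0, 0, 12.5, 0, 0, 0], [0, 0, 13.1, 0, 0, 0], [0, 0, 13.1, 0, 0, 0]]}}

```text
clock: 2.65
eef_pos: [502.4, 134.4, 18.5]
eef_rot: [-3.141, -0.002, 2.973]
wrist_force: [0.4, 1.0, -0.2]
finger_gap: 0.6
```

Request:
{"api": "servo_tool", "payload": {"series": [[-0.1, -0.6, 0, 0, 0, 0], [-0.2, -1.4, 0, 0, 0, 0], [-0.3, -2.2, 0, 0, 0, 0], [-0.4, -3.0, 0, 0, 0, 0], [-0.5, -3.9, 0, 0, 0, 0], [-0.6, -4.8, 0, 0, 0, 0], [-0.7, -5.7, 0, 0, 0, 0], [-0.8, -6.5, 0, 0, 0, 0], [-0.9, -7.2, 0, 0, 0, 0], [-1, -7.5, 0, 0, 0, 0]]}}

```text
clock: 3.48
eef_pos: [500.4, 57.3, 19.5]
eef_rot: [-3.142, -0.0, 2.971]
wrist_force: [0.3, 1.4, 0.1]
finger_gap: 0.2
```

```bash
python3 - <<'E'
from h import *
from cell import *
s=read_state();print(s['eef_pos'],s['wrist_force'])
c=camera('top');pickle.dump(c,open('top2.pkl','wb'));im=c['pixels']
cv2.imwrite('pics/top2.png',cv2.resize(im[140:270,215:345,::-1],None,fx=4.5,fy=4.5,interpolation=cv2.INTER_CUBIC))
c=camera('scene');pickle.dump(c,open('scene2.pkl','wb'));im=c['pixels']
cv2.imwrite('pics/scene2.png',cv2.resize(im[160:290,190:360,::-1],None,fx=4.5,fy=4.5,interpolation=cv2.INTER_CUBIC))
E
```

```text
[500.37866194  57.26957363  19.46730893] [0.27667509 1.44637176 0.07412319]
```

View pics/top2.png

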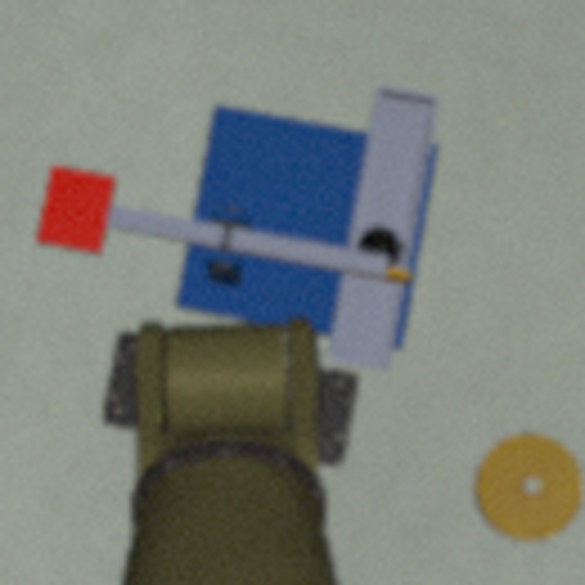

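View pics/scene2.png

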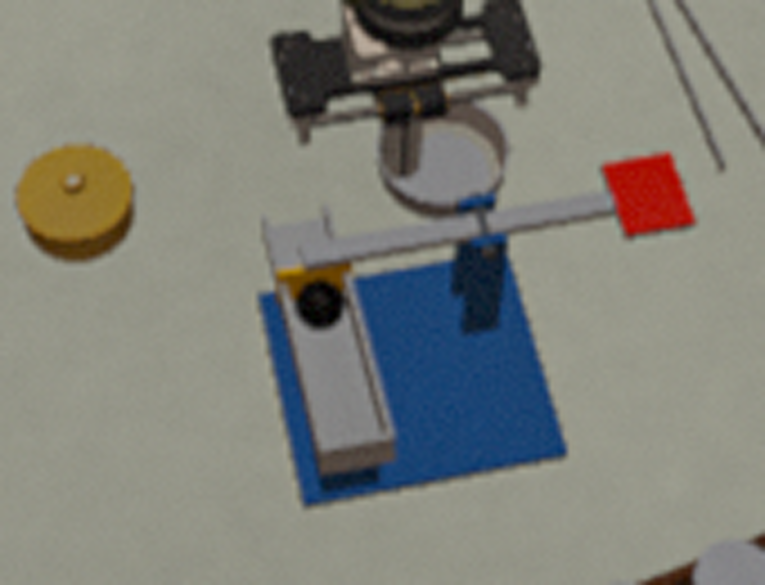

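```bash
python3 - <<'E'
from h import *
s=pickle.load(open('scene2.pkl','rb'))
S=lambda p:(np.array(p)+.5)/4.5-.5+[190,160]
q=cast(s,S([(497,133),(443,155)]),38);print(q, q[1]-q[0])
k=proj(s,[[496,-33,38],[538,-40,53]]);print((k-[190,160])*4.5)
E
```

```text
[[508.43266935 130.06212093  38.        ]
 [511.82945159  85.20318718  38.        ]] [  3.39678224 -44.85893376   0.        ]
[[282.32462902 186.48073886]
 [293.79519003 223.0327908 ]]
```

Request:
{"api": "servo_tool", "payload": {"series": [[-0.1, -0.9, 0, 0, 0, 0], [-0.3, -2.2, 0, 0, 0, 0], [-0.4, -3.6, 0, 0, 0, 0], [-0.6, -5.0, 0, 0, 0, 0], [-0.7, -6.4, 0, 0, 0, 0], [-0.9, -7.8, 0, 0, 0, 0], [-1.0, -9.1, 0, 0, 0, 0], [-1.1, -10.2, 0, 0, 0, 0], [-1.2, -11.0, 0, 0, 0, 0], [-1.2, -11.5, 0, 0, 0, 0]]}}

```text
clock: 4.42
eef_pos: [492.8, -57.9, 19.4]
eef_rot: [-3.142, -0.0, 2.971]
wrist_force: [0.1, 1.3, -0.0]
finger_gap: 0.5
```

```bash
python3 - <<'E'
from h import *
from cell import *
s=read_state();print(s['eef_pos'],s['wrist_force'])
c=camera('scene');pickle.dump(c,open('scene3.pkl','wb'));im=c['pixels']
cv2.imwrite('pics/scene3.png',cv2.resize(im[160:290,190:360,::-1],None,fx=4.5,fy=4.5,interpolation=cv2.INTER_CUBIC))
E
```

```text
[492.78546652 -57.90957277  19.41654157] [ 0.09537433  1.33187515 -0.03755104]
```

View pics/scene3.png

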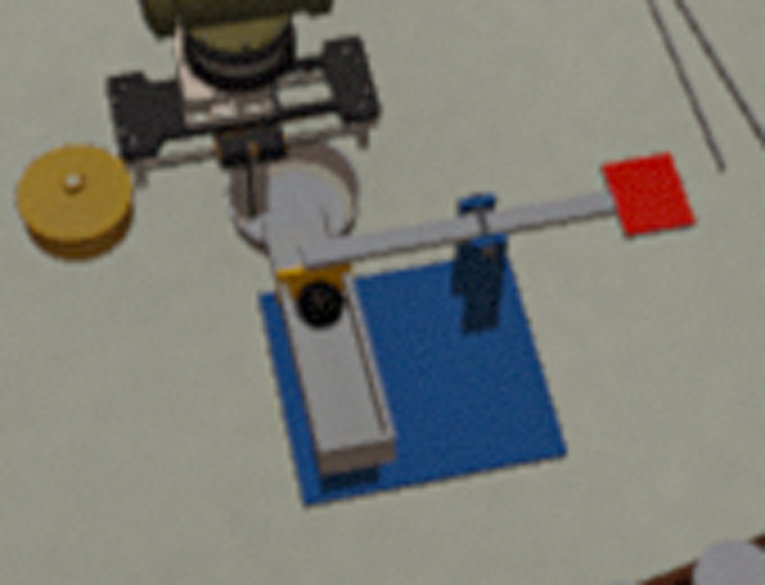

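Request:
{"api": "servo_tool", "payload": {"series": [[0, 0.5, 0, 0, 0, 0], [0, 1.2, -0.2, 0, 0, 0], [0, 1.5, -1, 0, 0, 0], [0, 1.5, -2.4, 0, 0, 0], [0, 1.5, -4, 0, 0, 0], [0, 1.5, -6, 0, 0, 0], [0, 1.5, -8, 0, 0, 0], [0, 1.5, -10, 0, 0, 0], [0, 1.5, -11.6, 0, 0, 0], [0, 1.5, -12.2, 0, 0, 0]]}}

```text
clock: 5.3
eef_pos: [496.3, -41.6, 144.4]
eef_rot: [3.142, 0.004, 2.973]
wrist_force: [-0.2, 0.5, 0.2]
finger_gap: 0.4
```

```bash
python3 - <<'E'
from h import *
from cell import *
s=read_state();print(s['eef_pos'],s['wrist_force'])
c=camera('wrist');cv2.imwrite('pics/w2.png',c['pixels'][:,:,::-1])
M=np.eye(4);M[:3,:3]=Ro.from_euler('xyz',s['eef_rot']).as_matrix();M[:3,3]=s['eef_pos']
c['pose']=M@c['mount'];pickle.dump(c,open('w2.pkl','wb'))
print('expected kat px',proj(c,[[496,-33,38]]))
E
```

```text
[496.27042953 -41.5523276  144.35111906] [-0.17969975  0.53947107  0.16746509]
expected kat px [[295.11684567 205.00569902]]
```

View pics/w2.png

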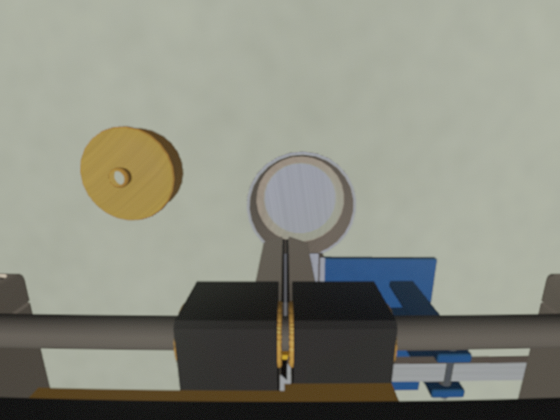

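```bash
python3 - <<'E'
from h import *
c=pickle.load(open('w2.pkl','rb'))
y=-.17;R=np.array([[np.cos(y),-np.sin(y)],[np.sin(y),np.cos(y)]])
k=cast(c,[[301.5,205.5]],38)[0,:2];print(k)
for z in(49,53,67):
    m=cast(c,[[318,254],[323,254]],z)[:,:2];print(z,m,'feeder-frame from kat',((m-k)@R))
E
```

```text
[497.41201829 -27.41883161]
49 [[541.51441748 -19.83658922]
 [542.27121009 -15.40050939]] feeder-frame from kat [[42.18387125 14.93429009]
 [42.17924812 19.43445875]]
53 [[539.7925207  -19.98104928]
 [540.53823766 -15.60989147]] feeder-frame from kat [[40.51123611 14.50059792]
 [40.50668063 18.93490662]]
67 [[533.76588198 -20.48665949]
 [534.47283414 -16.34272872]] feeder-frame from kat [[34.65701311 12.9826753 ]
 [34.65269445 17.18647417]]
```

```bash
python3 - <<'E'
from h import *
from cell import *
print(to(read_state(),[645.5,174.5,165],2.97))
E
```

```text
(array([-11.09,  23.82,  -2.05]), array([0.   , 0.004, 0.003]))
```

Request:
{"api": "servo_tool", "payload": {"series": [[-0.3, 1, -1, 0, 0, 0], [-1.3, 3.4, -2, 0, 0, 0], [-2.7, 6.4, -2, 0, 0, 0], [-4.2, 9.4, -2, 0, 0, 0], [-5.7, 12.4, -2, 0, 0, 0], [-7.2, 15.4, -2, 0, 0, 0], [-8.7, 18.4, -2, 0, 0, 0], [-10, 21.2, -2, 0, 0, 0], [-10.8, 23.2, -2, 0, 0, 0], [-11.1, 23.8, -2, 0, 0, 0]]}}

```text
clock: 6.18
eef_pos: [645.2, 177.2, 159.9]
eef_rot: [-3.141, -0.002, 2.974]
wrist_force: [-0.2, 0.1, -0.2]
finger_gap: 0.3
```

```bash
python3 - <<'E'
from h import *
from cell import *
s=read_state();print(s['eef_pos'],s['wrist_force'],to(s,[645.5,174.5,125],2.97))
c=camera('scene');im=c['pixels']
cv2.imwrite('pics/scene4.png',cv2.resize(im[130:290,190:380,::-1],None,fx=4,fy=3.7,interpolation=cv2.INTER_CUBIC))
E
```

```text
[645.2130553  177.24527296 159.91909006] [-0.16899796  0.1144119  -0.1618106 ] (array([-0.08, -0.26,  3.49]), array([-0.   , -0.002,  0.004]))
```

View pics/scene4.png

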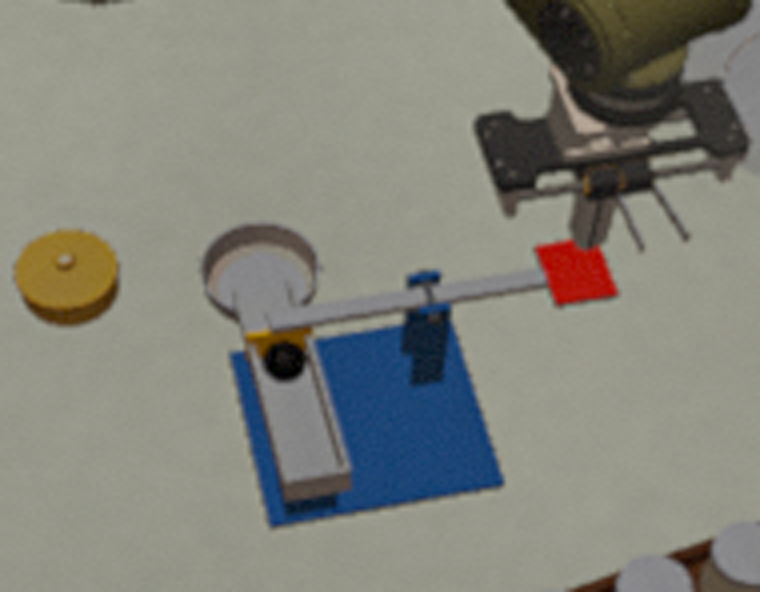

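The katori (centre near (260,275)) sits around the trough mouth, and the finger is above the paddle. Now I'll press it.

Request:
{"api": "servo_tool", "payload": {"series": [[0, -0.2, 1, 0, 0, 0], [0, -0.2, 2, 0, 0, 0], [0, -0.2, 3, 0, 0, 0], [0, -0.2, 3.8, 0, 0, 0], [0, -0.2, 4.6, 0, 0, 0], [0, -0.2, 5.4, 0, 0, 0], [0, -0.2, 6.2, 0, 0, 0], [0, -0.2, 7, 0, 0, 0], [0, -0.2, 7.5, 0, 0, 0], [0, -0.2, 7.6, 0, 0, 0]]}}

```text
clock: 7.07
eef_pos: [644.5, 171.5, 84.4]
eef_rot: [-3.141, -0.001, 2.972]
wrist_force: [-0.3, -2.0, 4.5]
finger_gap: 0.3
```

```bash
python3 - <<'E'
from h import *
from cell import *
s=read_state();print(s['eef_pos'],s['wrist_force'])
c=camera('scene');im=c['pixels']
cv2.imwrite('pics/scene5.png',cv2.resize(im[130:290,190:380,::-1],None,fx=4,fy=3.7,interpolation=cv2.INTER_CUBIC))
E
```

```text
[644.50099248 171.46819957  84.36767234] [-0.31889333 -1.97178481  4.47858372]
```

View pics/scene5.png

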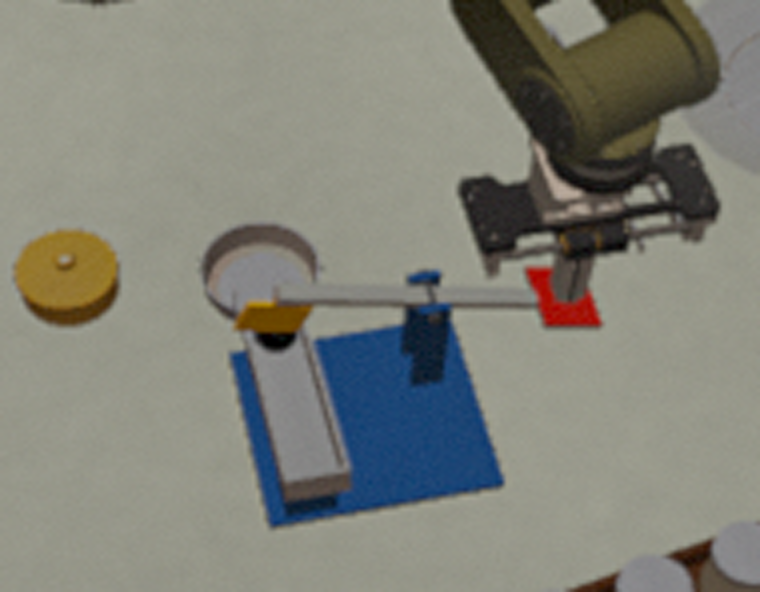

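The gate is up and the ball, near (277,338), is starting to roll. I'll hold the paddle down.

Request:
{"api": "servo_tool", "payload": {"series": [[0, 0, 0, 0, 0, 0], [0, 0, 0, 0, 0, 0], [0, 0, 0, 0, 0, 0], [0, 0, 0, 0, 0, 0], [0, 0, 0, 0, 0, 0], [0, 0, 0, 0, 0, 0], [0, 0, 0, 0, 0, 0], [0, 0, 0, 0, 0, 0], [0, 0, 0, 0, 0, 0], [0, 0, 0, 0, 0, 0]]}}

```text
clock: 7.95
eef_pos: [644.7, 171.6, 85.5]
eef_rot: [3.142, -0.0, 2.972]
wrist_force: [-2.0, 2.0, 2.8]
finger_gap: 0.5
```

```bash
python3 - <<'E'
from h import *
from cell import *
s=read_state();print(s['clock'],s['eef_pos'],s['wrist_force'])
c=camera('scene');im=c['pixels']
cv2.imwrite('pics/scene6.png',cv2.resize(im[130:290,190:380,::-1],None,fx=4,fy=3.7,interpolation=cv2.INTER_CUBIC))
E
```

```text
7.95 [644.65430756 171.63582171  85.46029384] [-2.00834858  1.99860898  2.76954852]
```

View pics/scene6.png

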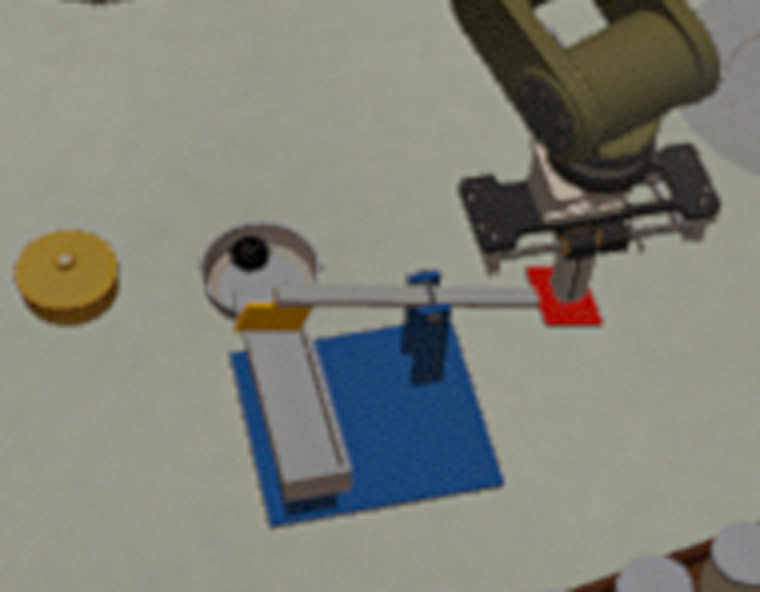

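The ball, at (250,252), is in the katori. I'll let the paddle up and back away.

Request:
{"api": "servo_tool", "payload": {"series": [[0, 0, -0.6, 0, 0, 0], [0, 0, -1.3, 0, 0, 0], [0, 0, -2, 0, 0, 0], [0, 0, -2.7, 0, 0, 0], [0, 0, -3.4, 0, 0, 0], [0, 0, -4.2, 0, 0, 0], [0, 0, -5.5, 0, 0, 0], [0, 0, -7, 0, 0, 0], [0, 0, -8.5, 0, 0, 0], [0, 0, -9.5, 0, 0, 0]]}}

```text
clock: 8.83
eef_pos: [644.9, 171.4, 182.7]
eef_rot: [3.141, 0.001, 2.972]
wrist_force: [-0.6, -0.5, 0.5]
finger_gap: 0.7
```

Request:
{"api": "servo_tool", "payload": {"series": [[0, 0, -0.5, 0, 0, 0], [0, 0, -1, 0, 0, 0], [0, 0, -1, 0, 0, 0], [0, 0, -1, 0, 0, 0], [0, 0, -1, 0, 0, 0], [0, 0, -1, 0, 0, 0], [0, 0, -1, 0, 0, 0], [0, 0, -1, 0, 0, 0], [0, 0, -1, 0, 0, 0], [0, 0, -1, 0, 0, 0]]}}

```text
clock: 9.67
eef_pos: [644.6, 171.6, 190.4]
eef_rot: [-3.142, -0.0, 2.972]
wrist_force: [0.5, 0.3, 0.5]
finger_gap: 0.5
```

```bash
python3 - <<'E'
from h import *
from cell import *
s=read_state();print(s['clock'],s['eef_pos'],s['wrist_force'])
c=camera('scene');im=c['pixels']
cv2.imwrite('pics/scene7.png',im[:,:,::-1]);cv2.imwrite('pics/scene7c.png',cv2.resize(im[130:290,190:380,::-1],None,fx=4,fy=3.7,interpolation=cv2.INTER_CUBIC))
a=pickle.load(open('scene.pkl','rb'))['pixels'];d=cv2.absdiff(a,im).max(2)
cv2.imwrite('pics/diff7.png',d*3)
E
```

```text
9.6667 [644.62304291 171.57389472 190.35322077] [0.49905711 0.33589948 0.51016626]
```

View pics/scene7c.png

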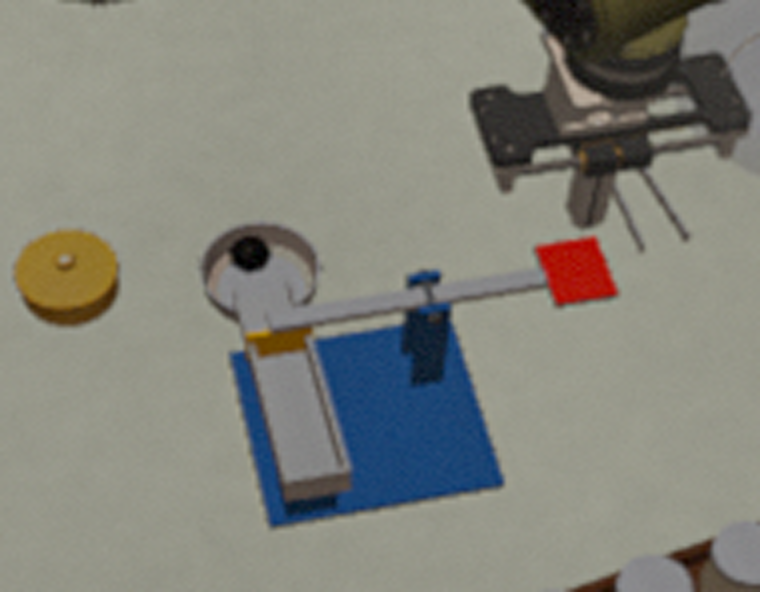

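View pics/scene7.png

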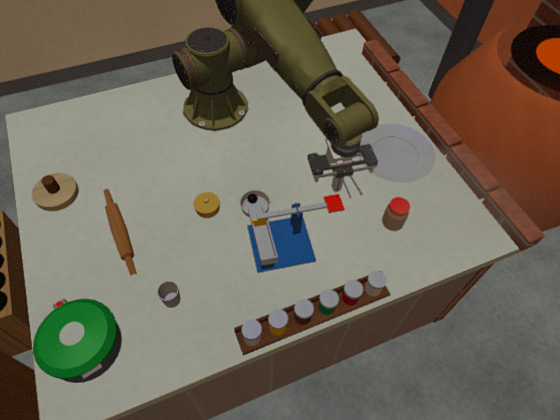

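The gate is shut, the ball is in the katori, the fingers are clear of everything and the bystanders look unmoved, so I'm handing in.

```bash
python3 -c "
from cell import *
print(sign_off(),read_state()['clock'])"
```

```text
the job is handed in; nothing more can be done
the job is handed in; nothing more can be done
```

The ball is in the katori and the gate is shut. I handed the job in at about 10 s of the 53 s allowed; sign-off gives no verdict.

**What I did:** I dragged the katori about 160 mm along the ledge, with the closed fingertips pressing on its inner wall. I then pressed the paddle down to a tip height of about 84 mm (about 0.35 rad by my geometry), held it for 0.9 s, and let it up.

**Last checks:**
- **Ball and lever:** the final scene picture shows the ball resting in the upright katori. The lever is back where it started, with the gate across the trough.
- **Fingers:** they were about 70 mm above the paddle, with no contact force beyond the sensor's roughly 0.5 N noise.
- **Bystanders:** they looked unmoved in that picture. I judged this by eye only and measured no positions; the thali and chimta were partly hidden behind the gripper.

**Disagreements:**
- **Katori position:** the wrist camera put the katori about 6 mm left of the drop point, so I left it there, since up to 20 mm off still catches the ball.
- **Trough mouth:** one early measurement, taken near the edge of a wrist picture, was about 9 mm off the top view. I relied on the top view, and a later wrist picture agreed with it.

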